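Catch the slide box lid and close it softly

ROBOT

A 7-joint arm with a two-finger parallel gripper is mounted at the origin on the work surface. World frame = base frame: x ahead of the robot, y to its left, z up, the work surface at z = 0. Lengths are in m, angles in rad, forces in N, time in s.
With the tool pointing down it reaches from about 0.35 to 0.9 m from the base axis. Payload 8.1 kg.
Tool frame: the origin (TCP) lies on the centre line of the jaws, within the pads' length; the fingertips stand 14 mm ahead of it and the grasp point (between the pads) lies 5 mm behind it; z points along the fingers, y is the direction in which the jaws open and shut (so a half turn about z gives the same grasp; the last joint's range is limited). The gripper opens to 92 mm and grips with 3 to 60 N. Pads are 19 mm wide; open, the fingers measure 130 mm over their backs; the gripper's body (75 mm by 190 mm) begins 47 mm behind the grasp point.
Start: joints at [-1.429, 0.434, 0.025, 1.573, -0.012, 1.134, -0.075], TCP at [0.152, 0.606, 0.241] pointing down, gripper open.
Joint ranges: [-2.62, 2.62], [-0.44, 2.09], [-1.27, 1.32], [0.08, 2.57], [-1.32, 4.46], [0.12, 2], [-2.74, 2.74]. Speed limits (rad/s): [2.22, 2.22, 3.01, 3.01, 3.14, 3.14, 3.14].

INTERFACE

Orientations are given as a unit quaternion [w, x, y, z].
In Python, from bench import manip gives the robot as it stands.
- The arm moves only by the tool step_arm, never from a script. Its argument "increments" is one flat list of numbers, 6 for each row, row after row: the shift along the tool's x, y, z in mm, then the turn, a rotation vector about the tool's x, y, z in degrees. A call has exactly 5 rows; each row shifts and turns the commanded pose from where the row before left it, along the tool's axes as they then stand; what a row does not reach is not made up. A row lasts 1/12 s, in which the tool goes at most 41.7 mm and 7.16 degrees, less where a joint would pass 70% of its speed; a pose out of reach is approached as far as the arm can. A call is refused whole if a number of a shift passes 41.7 or a number of a turn 7.16, either way. A call with a gripper value outside its range is refused whole. "claw" is the opening, from 0 (shut) to 1 (fully open), set as the call begins (left out, the last holds). The fingers move at their own pace and stop on an object; "grip_force" is the grip in N (left out, the last holds). Time passes only in rows, so rows that do not move let the fingers close, or fill a call up. It gives the time, the measured TCP pose, the force and the opening at its end, in the units of the state.
- manip.read_state(): the state, without advancing time (a new reading comes with each control period).
- manip.capture(name): name is "side" or "top"; returns a dict with "frame" (384x512x3 uint8, blue, green, red), "z_map" (384x512 float32, m along the optical axis (not along the pixel's ray), 0 where there is no reading), "intrinsics" (3x3 intrinsics, pixels), "distortion" ([k1, k2, p1, p2, k3] as OpenCV has them; the pictures are not rectified), "R" (3x3) and "t" (3): a world point X has camera coordinates R X + t. Camera axes: x right, y down, z forward; pixel columns grow to the right and rows downward; lengths in m; the calibration is good to about 2 mm. A picture is of the moment at which its call begins.
- manip.close_job(): hands the job in, once; it reports no verdict.
The state is a dict: "t": time; "qpos": joint angles; "qvel": joint speeds; "joint_efforts": joint torques, N m; "position": TCP position; "ee_rot": TCP orientation; "wrist_force": force on the tool from outside, world axes, zero at the start; "torque": the same for the moment, N m; "finger_gap": opening from 0.0 (shut) to 1.0 (fully open).
Only numpy, scipy, OpenCV 4.12 (cv2) and the standard library are available. Lean on these libraries where they do the work, as an engineer would, in place of code of your own. Each camera call takes 0.05 s, during which the arm holds its last target.

TASK

The blue lid of the white slide box stands open; nudge it over from behind with the fingertips, past upright, and let go so that it starts to fall shut by itself. Catch it from below on the back of the fingers well before it lands, lower it gently until it is fully shut without letting it bang, and move away. Do not grip or squeeze the lid, and leave the other things on the bench where they are.

Things in the scene. Friction and masses are not known exactly. Their poses are not given: they have to be found in the camera images.
- slide_box: white open box 130 mm deep (its x) x 150 mm wide (its y) x 70 mm high, fixed to the bench, with a hinged blue lid. Origin: centre of its underside. The hinge runs along the top of its +x side, which faces the robot's right; its -x side, facing the robot's left, is the front, onto which the lid comes down.
- lid (a joint): angle of the blue lid, rad: 0 shut (level), 1.57 upright, 1.85 the stop, leaning back, away from the box's front. The hinge drags: between about 1.4 and 1.7 rad the lid stays where it is put; brought forward below about 1.25 rad it falls by itself, slowly at first (about 0.2 rad/s at 1.15), then at 0.5 to 0.7 rad/s, too hard a landing; the fall takes about 2 to 3 s.
- lid_edge (a point): middle of the white round bead (10 mm thick, 160 mm long) along the lid's free edge, on its centre line, 158 mm from the hinge axis. The lid is a flat blue plate 160 mm wide, 6 mm thick, about 0.25 kg; shut, the bead's centre is 24 mm in front of the box's front wall and 74 mm above the bench, so a finger can stay under it to the end.
- lid_hinge (a point): middle of the hinge axis, 69 mm behind the box's centre (box +x) and 74 mm above the bench; the axis is level, along the box's y.
- tip_box: closed blue pipette-tip box, 85 x 120 x 87 mm high; stands loose, not to be disturbed. Origin: centre of its underside.
- tube_rack: clear rack with three capped tubes, 70 x 150 x 106 mm high; stands loose, not to be disturbed. Origin: centre of its underside.
- reagent: amber bottle, 60 mm across, 125 mm high; stands loose, not to be disturbed. Origin: centre of its underside.
- dishes: stack of three clear culture dishes, 92 mm across, 42 mm high; stands loose, not to be disturbed. Origin: centre of its underside.
- beaker: open glass beaker, 70 mm across, 90 mm high; stands loose, not to be disturbed. Origin: centre of its underside.
- timer: grey bench timer, 60 x 75 x 22 mm high; stands loose, not to be disturbed. Origin: centre of its underside.
- case: small wooden slide case, 40 x 90 x 30 mm high; stands loose, not to be disturbed. Origin: centre of its underside.
Mind the look-alikes: they are no part of the job. There is more than one size of the slide_box; the job needs the smallest.

How it is judged:
On the way, in this order (a step that is already met when the one before it is completed fails the run):
1. the lid, brought past upright, falls by itself with nothing touching it (value of joint lid between 0.3 and 1.4 rad and velocity of joint lid below -0.04 rad/s and contact force between each of the arm, the fingers and lid below 0.02 N), for 0.1 s.
2. the lid is caught: it bears on the fingers, at least 0.15 rad short of shut, moving slower than 0.45 rad/s (contact force between the fingers and lid above 0.2 N and value of joint lid above 0.15 rad and velocity of joint lid between -0.45 and 0.45 rad/s), for 0.2 s.
3. the lid is fully shut (value of joint lid below 0.03 rad), for 0.2 s.
At the end, for the whole second after the job is handed in: The lid is shut (within 0.03 rad) and still, let go, and every bystander is within 20 mm of where it stood (value of joint lid below 0.03 rad and velocity of joint lid between -0.05 and 0.05 rad/s and distance of each of tip_box, tube_rack, reagent, dishes, beaker, timer, case from where it was at the start of the episode below 0.02 m); the robot touches nothing.
It fails at once if the lid bangs: it comes down faster than 0.4 rad/s when between 0.035 and 0.2 rad from shut (value of joint lid between 0.035 and 0.2 rad and velocity of joint lid below -0.4 rad/s).
It fails at once if the lid is struck or squeezed with more than 30 N (contact force between any of the fingers, the arm and lid above 30 N).
It fails at once if the lid is gripped: its plate or bead is held between the fingers (contact force between the fingers and lid above 4 N and z of the grasp point in the frame of lid_edge between -0.006 and 0.006 m and x of the grasp point in the frame of lid_edge above -0.01 m and y of the grasp point in the frame of lid_edge between -0.085 and 0.085 m).
It fails at once if another thing on the bench is shifted more than 20 mm, lifted or tipped (distance of any of tip_box, tube_rack, reagent, dishes, beaker, timer, case from where it was at the start of the episode above 0.02 m or angle between any of tip_box, tube_rack, reagent, dishes, beaker, timer, case's own z axis and vertical above 0.3 rad).
It also fails if it takes over 51 s, if anything falls off the work surface, if the arm or the gripper's body presses on something with over 40 N, if the wrist force passes 120 N, or if a joint passes its speed limit or range.

## Working session

There is one attempt and no reset: what is moved stays moved. The work goes in short steps, Python scripts to look and compute and a tool call to move; the robot and the scene stay as the last step left them, time stands still between calls to the robot, and variables do not carry over. Pictures are saved under pics/ and viewed, and the job is handed in when it is done.

Besides the shell and the picture viewer there is one more tool, called as name(argument=value, ...) on one line, values as JSON. step_arm: Moves the arm, as the interface text tells. Its arguments: {"type":"object","properties":{"increments":{"type":"array","items":{"type":"number"}},"claw":{"type":"number"},"grip_force":{"type":"number"}},"required":["increments"]}

```bash
ls; mkdir -p pics; python3 - <<'E'
from bench import manip
import cv2, numpy as np
print(manip.read_state())
for n in ("side","top"):
    c=manip.capture(n)
    cv2.imwrite(f"pics/{n}0.png",c["frame"]); np.savez(f"{n}0.npz",**c)
    print(n,c["intrinsics"],c["distortion"],c["R"],c["t"])
E
```

```text
pics
{'t': 0.0, 'qpos': array([-1.42860108,  0.43523424,  0.0249699 ,  1.57408282, -0.01160187,
        1.13399375, -0.07511758]), 'qvel': array([ 2.04111724e-03,  7.56699071e-04,  4.88417417e-04, -2.55528374e-05,
        3.18017234e-04, -6.07850322e-04,  3.65196556e-04]), 'joint_efforts': array([ 7.59243594e-04, -6.67837071e+01,  9.85009186e-01, -3.14467371e+01,
       -6.05979329e-02,  4.29322617e-02,  1.50729156e-04]), 'position': array([0.15140752, 0.60588637, 0.23994345]), 'ee_rot': array([-2.61186337e-05,  1.22134504e-01,  9.92513246e-01, -7.86139454e-04]), 'wrist_force': array([-0.16372937, -0.32880499,  0.22091926]), 'torque': array([-0.02997635,  0.0538162 ,  0.03635169]), 'finger_gap': 0.9954758213435383}
side [[485.64703867   0.         254.51612936]
 [  0.         485.64703867 192.28499285]
 [  0.           0.           1.        ]] [-0.01263178  0.          0.          0.          0.        ] [[ 0.14052583 -0.9900538   0.00678006]
 [-0.56949957 -0.08643132 -0.81743493]
 [ 0.80989057  0.11100948 -0.57598104]] [-0.07572962  0.33848476  1.0745617 ]
top [[479.19110329   0.         257.71730073]
 [  0.         479.19110329 194.95379572]
 [  0.           0.           1.        ]] [-0.20548746  0.          0.          0.          0.        ] [[-0.01975822 -0.9997221  -0.01285865]
 [-0.98539959  0.02164727 -0.16887581]
 [ 0.16910723  0.00933423 -0.98555346]] [0.02745882 0.50760653 1.47060088]
```

View pics/side0.png

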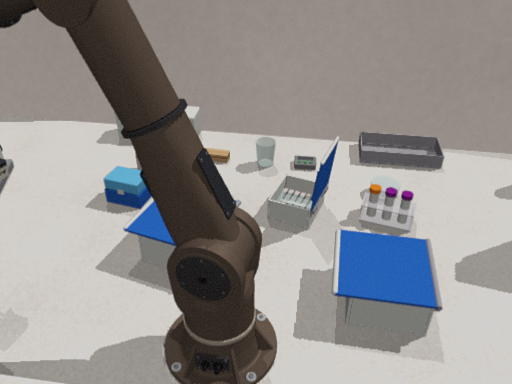

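View pics/top0.png

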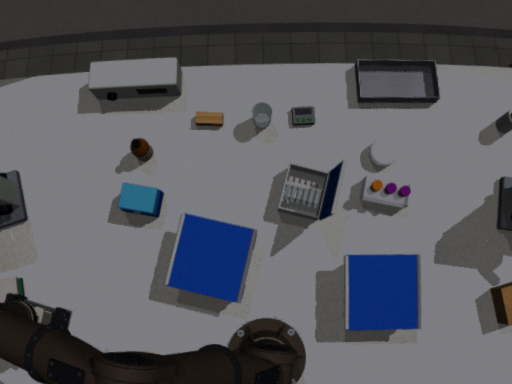

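```bash
cat > h.py <<'E'
import cv2, numpy as np
def load(f): 
    d=np.load(f); return {k:d[k] for k in d}
def pts(c,mask):
    v,u=np.nonzero(mask&(c["z_map"]>0)); z=c["z_map"][v,u]
    n=cv2.undistortPoints(np.stack([u,v],1).astype(float)[:,None],c["intrinsics"],c["distortion"])[:,0]
    P=np.c_[n*z[:,None],z]
    return (P-c["t"])@c["R"],u,v
def proj(c,X):
    r,_=cv2.Rodrigues(c["R"]); return cv2.projectPoints(np.array(X,float).reshape(-1,1,3),r,c["t"],c["intrinsics"],c["distortion"])[0][:,0]
E
python3 - <<'E'
from h import *
for n,(x0,x1,y0,y1) in dict(top=(265,425,130,235),side=(250,425,125,240)).items():
    c=load(f"{n}0.npz"); im=c["frame"]
    cv2.imwrite(f"pics/{n}crop.png",cv2.resize(im[y0:y1,x0:x1],None,fx=4.5,fy=4.5,interpolation=cv2.INTER_CUBIC))
    b,g,r=[im[...,i].astype(int) for i in range(3)]
    m=(b>60)&(b>2*g)&(b>2*r); roi=np.zeros_like(m); 
    if n=="top": roi[150:225,310:350]=1
    else: roi[135:212,305:345]=1
    P,u,v=pts(c,m&roi)
    ctr=np.median(P,0); k=np.linalg.norm(P-ctr,axis=1)<.15;P=P[k]
    ctr=P.mean(0);nrm=np.linalg.svd(P-ctr)[2][2]
    d=np.abs((P-ctr)@nrm); P=P[d<2.5*np.median(d)+.001]
    ctr=P.mean(0);nrm=np.linalg.svd(P-ctr)[2][2]
    print(n,len(P),ctr,nrm,P.min(0),P.max(0), "resid",np.std((P-ctr)@nrm))
E
```

```text
Traceback (most recent call last):
  File "h.py", line 6, in pts
    n=cv2.undistortPoints(np.stack([u,v],1).astype(float)[:,None],c["intrinsics"],c["distortion"])[:,0]
      ~~~~~~~~~~~~~~~~~~~^^^^^^^^^^^^^^^^^^^^^^^^^^^^^^^^^^^^^^^^^^^^^^^^^^^^^^^^^^^^^^^^^^^^^^^^^
cv2.error: OpenCV(4.12.0) /io/opencv/modules/calib3d/src/undistort.dispatch.cpp:347: error: (-215:Assertion failed) CV_IS_MAT(_src) && CV_IS_MAT(_dst) && (_src->rows == 1 || _src->cols == 1) && (_dst->rows == 1 || _dst->cols == 1) && _src->cols + _src->rows - 1 == _dst->rows + _dst->cols - 1 && (CV_MAT_TYPE(_src->type) == CV_32FC2 || CV_MAT_TYPE(_src->type) == CV_64FC2) && (CV_MAT_TYPE(_dst->type) == CV_32FC2 || CV_MAT_TYPE(_dst->type) == CV_64FC2) in function 'cvUndistortPointsInternal'
```

```bash
python3 - <<'E'
from h import *
c=load("top0.npz")
P,u,v=pts(c,np.ones((384,512),bool))
# height map points around box
X=np.zeros((384,512,3));X[v,u]=P
for y in range(160,222,4): print(y,[(x,)+tuple((X[y,x]*1000).astype(int)) for x in range(276,346,6)])
E
```

```text
160 [(276, np.int64(631), np.int64(-45), np.int64(-2)), (282, np.int64(630), np.int64(-65), np.int64(0)), (288, np.int64(630), np.int64(-84), np.int64(0)), (294, np.int64(631), np.int64(-104), np.int64(-5)), (300, np.int64(629), np.int64(-124), np.int64(-1)), (306, np.int64(628), np.int64(-144), np.int64(1)), (312, np.int64(628), np.int64(-163), np.int64(1)), (318, np.int64(628), np.int64(-184), np.int64(-1)), (324, np.int64(629), np.int64(-204), np.int64(-5)), (330, np.int64(628), np.int64(-224), np.int64(-4)), (336, np.int64(626), np.int64(-243), np.int64(4)), (342, np.int64(626), np.int64(-263), np.int64(0))]
164 [(276, np.int64(618), np.int64(-44), np.int64(-3)), (282, np.int64(617), np.int64(-64), np.int64(0)), (288, np.int64(616), np.int64(-84), np.int64(0)), (294, np.int64(600), np.int64(-99), np.int64(68)), (300, np.int64(616), np.int64(-124), np.int64(-4)), (306, np.int64(615), np.int64(-143), np.int64(0)), (312, np.int64(614), np.int64(-163), np.int64(3)), (318, np.int64(613), np.int64(-182), np.int64(4)), (324, np.int64(614), np.int64(-203), np.int64(-1)), (330, np.int64(6
[... 8150 characters left out ...]
), np.int64(-234), np.int64(2)), (342, np.int64(440), np.int64(-254), np.int64(-1))]
220 [(276, np.int64(431), np.int64(-39), np.int64(4)), (282, np.int64(432), np.int64(-59), np.int64(-6)), (288, np.int64(431), np.int64(-78), np.int64(-2)), (294, np.int64(430), np.int64(-97), np.int64(5)), (300, np.int64(429), np.int64(-116), np.int64(9)), (306, np.int64(429), np.int64(-136), np.int64(1)), (312, np.int64(428), np.int64(-155), np.int64(8)), (318, np.int64(429), np.int64(-176), np.int64(-2)), (324, np.int64(427), np.int64(-194), np.int64(8)), (330, np.int64(428), np.int64(-214), np.int64(1)), (336, np.int64(427), np.int64(-233), np.int64(3)), (342, np.int64(427), np.int64(-253), np.int64(0))]
```

```bash
sed -i 's/np.stack(\[u,v\],1).astype(float)\[:,None\]/np.ascontiguousarray(np.stack([u,v],1).astype(np.float64)[:,None])/' h.py; python3 - <<'E'
from h import *
for n,(x0,x1,y0,y1) in dict(top=(265,425,130,235),side=(250,425,125,240)).items():
    c=load(f"{n}0.npz"); im=c["frame"]
    cv2.imwrite(f"pics/{n}crop.png",cv2.resize(im[y0:y1,x0:x1],None,fx=4.5,fy=4.5,interpolation=cv2.INTER_CUBIC))
    P,u,v=pts(c,np.ones((384,512),bool))
    inb=(P[:,0]>.40)&(P[:,0]<.64)&(P[:,1]>-.24)&(P[:,1]<-.03)
    b,g,r=[im[v,u,i].astype(int) for i in range(3)]
    blue=(b>50)&(b>2*g)&(b>2*r)
    L=P[inb&blue&(P[:,2]>.085)]
    for _ in range(3):
        ctr=L.mean(0);nrm=np.linalg.svd(L-ctr)[2][2]
        d=(L-ctr)@nrm; L=L[np.abs(d)<2.5*d.std()]
    nrm*=np.sign(nrm[1])
    print(n,"lid",len(L),ctr,nrm,"std",d.std(),"tilt deg",np.degrees(np.arcsin(nrm[2])),"yaw of normal",np.degrees(np.arctan2(nrm[1],nrm[0])))
    # bead: whiteish, high
    B=P[inb&~blue&(P[:,2]>.215)&(P[:,2]<.26)]
    print(" bead",len(B),B.mean(0),np.percentile(B,[2,98],axis=0))
    R=P[inb&(P[:,2]>.06)&(P[:,2]<.078)&~blue]
    rect=cv2.minAreaRect((R[:,:2]*1000).astype(np.float32)); print(" rim",len(R),rect, cv2.boxPoints(rect))
    for nm,t in (("z",.073),):pass
E
```

```text
top lid 0 [nan nan nan] [0. 0. 0.] std nan tilt deg 0.0 yaw of normal 0.0
 bead 231 [ 0.4913451  -0.20736736  0.2331533 ] [[ 0.42031286 -0.23065499  0.21697993]
 [ 0.56652702 -0.18518941  0.24185647]]
 rim 343 ((517.3474731445312, -127.83749389648438), (132.55117797851562, 152.17323303222656), 74.49020385742188) [[ 426.30927  -171.35385 ]
 [ 572.9411   -212.04544 ]
 [ 608.3857    -84.32114 ]
 [ 461.75385   -43.629547]]
side lid 272 [ 0.47513239 -0.20018556  0.15772077] [0.2773853  0.95549584 0.10042455] std 0.0009183997535326995 tilt deg 5.763618203620573 yaw of normal 73.81171808476317
 bead 146 [ 0.48642102 -0.20957547  0.23196582] [[ 0.41938557 -0.23295927  0.21716584]
 [ 0.56348183 -0.18757048  0.2378595 ]]
 rim 398 ((516.3628540039062, -134.25363159179688), (142.1924591064453, 160.6133270263672), 73.3016357421875) [[ 419.01434  -179.27701 ]
 [ 572.85474  -225.42654 ]
 [ 613.71136   -89.230255]
 [ 459.87097   -43.08072 ]]<stdin>:11: RuntimeWarning: Mean of empty slice.
  ret = um.true_divide(
  ret = _var(a, axis=axis, dtype=dtype, out=out, ddof=ddof,
  arrmean = um.true_divide(arrmean, div, out=arrmean,
  ret = ret.dtype.type(ret / rcount)
```

View pics/topcrop.png

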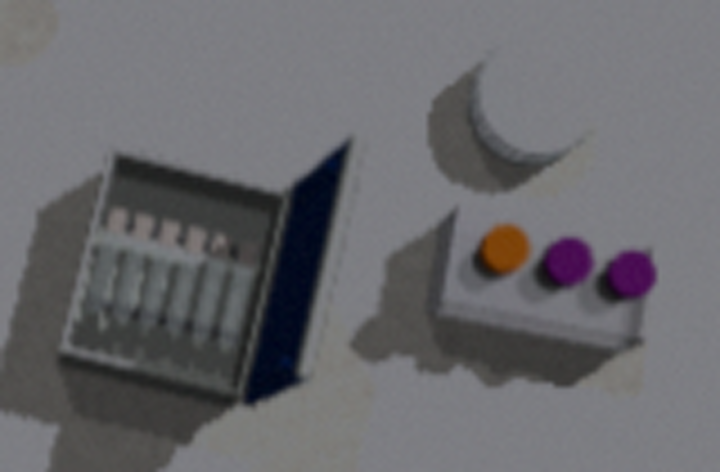

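View pics/sidecrop.png

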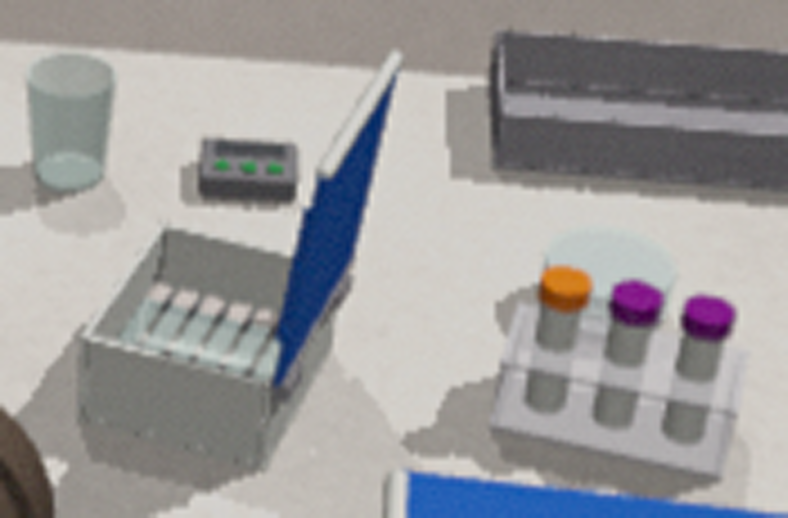

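```bash
python3 - <<'E'
from h import *
c=load("top0.npz")
P,u,v=pts(c,np.ones((384,512),bool))
for nm,(a,b,x0,x1) in dict(bigL=(230,285,180,240),bigR=(265,320,355,410),tip=(190,208,128,152),reag=(140,158,132,150),beak=(100,130,250,275)).items():
    k=(u>x0)&(u<x1)&(v>a)&(v<b); print(nm,np.percentile(P[k],[3,50,97],axis=0).round(3).tolist())
for n in("top","side"):
    c=load(n+"0.npz"); print(n,-c["R"].T@c["t"])
E
```

```text
bigL [[0.236, 0.079, 0.103], [0.311, 0.162, 0.108], [0.387, 0.246, 0.114]]
bigR [[0.119, -0.428, 0.103], [0.194, -0.349, 0.108], [0.27, -0.273, 0.114]]
tip [[0.47, 0.348, 0.082], [0.496, 0.383, 0.088], [0.521, 0.417, 0.093]]
reag [[0.639, 0.365, 0.002], [0.655, 0.383, 0.086], [0.684, 0.413, 0.128]]
beak [[0.736, -0.042, -0.005], [0.781, -0.005, 0.017], [0.837, 0.033, 0.092]]
top [0.25204857 0.00273597 1.53543133]
side [-0.6668685  -0.16500725  0.89612988]
```

step_arm(increments=[-10, -6, -8, 0, 0, 0.4, -18, -11, -8, 0, 0, 0.4, -18, -11, -8, 0, 0, 0.4, -18, -11, -8, 0, 0, 0.3, -18, -11, -8, 0, 0, 0.3])

```text
t: 0.52
position: [0.2208, 0.5344, 0.2822]
ee_rot: [0.0, 0.139, 0.99, 0.0]
wrist_force: [0.5, 0.4, -0.1]
finger_gap: 1.002
```

step_arm(increments=[-19, -12, -2, 0, 0, 0, -19, -12, -2, 0, 0, 0, -19, -12, -2, 0, 0, 0, -19, -12, -2, 0, 0, 0, -19, -12, -2, 0, 0, 0])

```text
t: 0.93
position: [0.2954, 0.4501, 0.2921]
ee_rot: [0.0, 0.139, 0.99, 0.0]
wrist_force: [0.3, 0.5, -0.0]
finger_gap: 0.997
```

step_arm(increments=[-19, -12, -2, 0, 0, 0, -19, -12, -2, 0, 0, 0, -19, -12, -2, 0, 0, 0, -19, -12, -2, 0, 0, 0, -19, -12, -2, 0, 0, 0])

```text
t: 1.35
position: [0.3698, 0.3662, 0.302]
ee_rot: [0.0, 0.139, 0.99, 0.0]
wrist_force: [-0.5, 0.9, -0.9]
finger_gap: 1.002
```

step_arm(increments=[-19, -12, -2, 0, 0, 0, -19, -12, -2, 0, 0, 0, -19, -12, -2, 0, 0, 0, -19, -12, -2, 0, 0, 0, -19, -12, -2, 0, 0, 0])

```text
t: 1.77
position: [0.4443, 0.2823, 0.312]
ee_rot: [0.0, 0.139, 0.99, 0.0]
wrist_force: [0.4, 0.5, 0.3]
finger_gap: 1.001
```

step_arm(increments=[-11, -20, 0, 0, 0, 0, -11, -20, 0, 0, 0, 0, -11, -20, 0, 0, 0, 0, -11, -20, 0, 0, 0, 0, -11, -20, 0, 0, 0, 0])

```text
t: 2.18
position: [0.4687, 0.1709, 0.3118]
ee_rot: [0.0, 0.139, 0.99, 0.0]
wrist_force: [0.2, -0.4, 1.1]
finger_gap: 1.002
```

step_arm(increments=[-11, -20, 0, 0, 0, 0, -11, -20, 0, 0, 0, 0, -11, -20, 0, 0, 0, 0, -11, -20, 0, 0, 0, 0, -11, -20, 0, 0, 0, 0])

```text
t: 2.6
position: [0.4937, 0.0598, 0.3118]
ee_rot: [0.0, 0.139, 0.99, 0.001]
wrist_force: [0.6, 0.3, 0.4]
finger_gap: 1.0
```

step_arm(increments=[-11, -20, 0, 0, 0, 0, -11, -20, 0, 0, 0, 0, -11, -20, 0, 0, 0, 0, -11, -20, 0, 0, 0, 0, -11, -20, 0, 0, 0, 0])

```text
t: 3.02
position: [0.5188, -0.0513, 0.3118]
ee_rot: [0.001, 0.139, 0.99, 0.0]
wrist_force: [0.8, -0.2, -0.2]
finger_gap: 1.0
```

step_arm(increments=[0, 0, 0, 4.5, 0, 0, 0, 0, 0, 4.5, 0, 0, 0, 0, 0, 4.5, 0, 0, 0, 0, 0, 4.5, 0, 0, 0, 0, 0, 4.5, 0, 0])

```text
t: 3.43
position: [0.5191, -0.0503, 0.3124]
ee_rot: [-0.027, 0.137, 0.971, -0.194]
wrist_force: [-0.1, -0.8, 0.1]
finger_gap: 0.997
```

step_arm(increments=[0, 0, 0, 4.5, 0, 0, 0, 0, 0, 4.5, 0, 0, 0, 0, 0, 4.5, 0, 0, 0, 0, 0, 4.5, 0, 0, 0, 0, 0, 4.5, 0, 0])

```text
t: 3.85
position: [0.5192, -0.0499, 0.3123]
ee_rot: [-0.053, 0.129, 0.914, -0.38]
wrist_force: [0.7, -0.3, -0.4]
finger_gap: 1.002
```

```bash
python3 - <<'E'
from bench import manip
import cv2, numpy as np
s=manip.read_state();print(s["t"],s["position"],s["ee_rot"],s["qpos"])
for n in ("side","top"):
    c=manip.capture(n)
    cv2.imwrite(f"pics/{n}1.png",c["frame"]); np.savez(f"{n}1.npz",**c)
a=np.hstack([cv2.imread(f"pics/{n}1.png")[60:,120:490] for n in("side","top")]);cv2.imwrite("pics/both1.png",a)
E
```

```text
3.85 [ 0.51919673 -0.0498567   0.31229416] [-0.0530514   0.12883618  0.91440775 -0.38005954] [-0.73423832  0.47874629  0.48825901  1.65979855  0.44489653  1.4987151
  0.9096806 ]
```

View pics/both1.png

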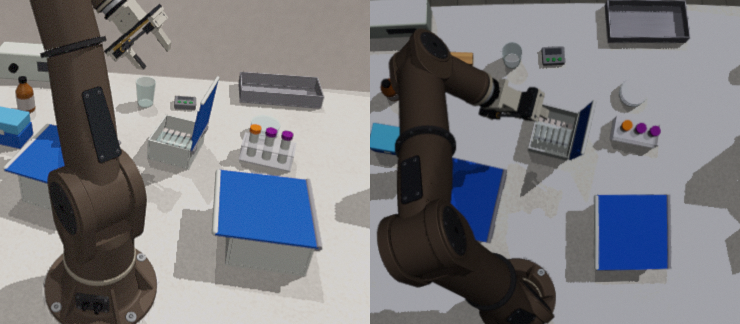

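```bash
cat >> h.py <<'E'
from scipy.spatial.transform import Rotation as Ro
AZ=np.radians(74.2); F=np.array([np.cos(AZ),np.sin(AZ),0]); A=np.array([F[1],-F[0],0]); Z=np.array([0,0,1.])
H=np.r_[np.array([.5170,-.1278])-.069*F[:2],.074]
def bead(th): return H+.158*(np.cos(th)*F+np.sin(th)*Z)
def rot(q): return Ro.from_quat(np.r_[q[1:],q[0]]).as_matrix()
def tool(s,X): return rot(s["ee_rot"]).T@(X-s["position"])*1000
def lidangle(c,lo=.09):
    im=c["frame"];P,u,v=pts(c,np.ones((384,512),bool))
    Q=(P-H);x=Q@F;y=Q@A
    b,g,r=[im[v,u,i].astype(int) for i in range(3)]
    blue=(b>50)&(b>2*g)&(b>2*r)
    rad=np.hypot(x,Q[:,2])
    k=blue&(abs(y)<.075)&(rad>.05)&(rad<.15)&(Q[:,2]>-.01)
    if k.sum()<15: return None,k.sum()
    th=np.arctan2(Q[k,2],x[k]); 
    # plate front (upper/blue visible) surface offset 3 mm
    return np.median(th),k.sum(),th.std()
def look(n,tag):
    from bench import manip
    c=manip.capture(n); cv2.imwrite(f"pics/{n}{tag}.png",c["frame"]); return c
E
python3 - <<'E'
from h import *
from bench import manip
s=manip.read_state();np.set_printoptions(precision=1,suppress=True)
R=rot(s["ee_rot"]);print(R.round(3)); print("tilt",np.degrees(np.arccos(-R[2,2])), F.round(3))
for n in("side0","side1","top1"): print(n,lidangle(load(n+".npz")))
for th in(1.67,1.5,1.2,.7,0): print(th,tool(s,bead(th)), tool(s,bead(th))+0)
E
```

```text
[[-1.   0.2 -0.2]
 [ 0.3  0.7 -0.7]
 [ 0.  -0.7 -0.7]]
tilt 45.15679027178947 [0.3 1.  0. ]
side0 (np.float64(1.708491871392388), np.int64(185), np.float64(0.022040638267133535))
side1 (np.float64(1.7091692203655406), np.int64(189), np.float64(0.023313816930042346))
top1 (None, np.int64(10))
1.67 [-20.1 -59.1 170.7] [-20.1 -59.1 170.7]
1.5 [-20.1 -40.4 151.4] [-20.1 -40.4 151.4]
1.2 [-20.1  -0.6 126. ] [-20.1  -0.6 126. ]
0.7 [-20.3  76.5 113. ] [-20.3  76.5 113. ]
0 [-20.7 174.9 158.4] [-20.7 174.9 158.4]
```

step_arm(increments=[-2, -5, 12, 0, 0, 0, -2, -5, 12, 0, 0, 0, -2, -5, 12, 0, 0, 0, -2, -5, 12, 0, 0, 0, -2, -5, 12, 0, 0, 0])

```text
t: 4.37
position: [0.5123, -0.1108, 0.2861]
ee_rot: [-0.053, 0.129, 0.915, -0.378]
wrist_force: [-0.2, 0.5, 0.2]
finger_gap: 0.998
```

step_arm(increments=[-2, -5, 12, 0, 0, 0, -2, -5, 12, 0, 0, 0, -2, -5, 12, 0, 0, 0, -2, -5, 12, 0, 0, 0, -2, -5, 12, 0, 0, 0])

```text
t: 4.78
position: [0.5062, -0.1699, 0.2607]
ee_rot: [-0.053, 0.127, 0.915, -0.379]
wrist_force: [-0.1, 0.7, -0.9]
finger_gap: 1.0
```

```bash
python3 - <<'E'
from h import *
from bench import manip
c=look("side","2");d=look("top","2")
a=np.hstack([cv2.resize(c["frame"][40:240,150:390],None,fx=1.6,fy=1.6),cv2.resize(d["frame"][100:300,230:470],None,fx=1.6,fy=1.6)]);cv2.imwrite("pics/both2.png",a)
s=manip.read_state();np.set_printoptions(precision=2,suppress=True);print(s["qpos"],s["wrist_force"],lidangle(c),lidangle(d))
print(tool(s,bead(1.67)))
E
```

```text
[-0.59  0.48  0.52  1.82  0.52  1.26  0.96] [0.37 0.25 0.22] (np.float64(1.7096596673023214), np.int64(187), np.float64(0.023189119525493945)) (None, np.int64(0))
[ 0.11 -7.01 49.02]
```

View pics/both2.png

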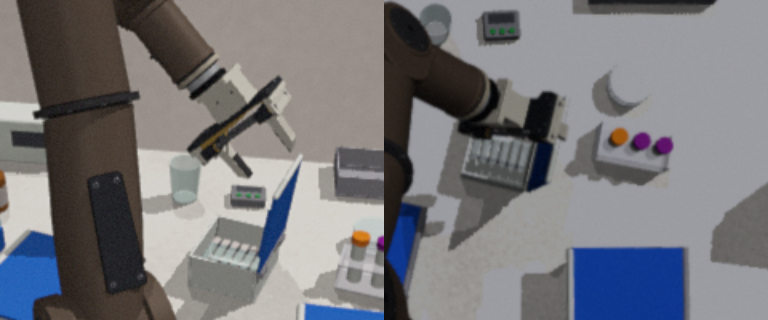

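step_arm(increments=[0, 0, 10, 0, 0, 0, 0, 0, 11, 0, 0, 0, 0, 0, 11, 0, 0, 0, 0, 0, 10, 0, 0, 0, 0, 0, 8, 0, 0, 0])

```text
t: 5.3
position: [0.4961, -0.2035, 0.2249]
ee_rot: [-0.053, 0.127, 0.915, -0.379]
wrist_force: [-0.7, -0.2, 0.4]
finger_gap: 0.999
```

```bash
python3 - <<'E'
from h import *
from bench import manip
c=look("side","3");d=look("top","3")
a=np.hstack([cv2.resize(c["frame"][90:220,200:360],None,fx=2.4,fy=2.4),cv2.resize(d["frame"][120:250,250:410],None,fx=2.4,fy=2.4)]);cv2.imwrite("pics/both3.png",a)
s=manip.read_state();np.set_printoptions(precision=2,suppress=True);print(s["qpos"],s["wrist_force"],lidangle(c))
print(tool(s,bead(1.67)))
E
```

```text
[-0.54  0.51  0.53  1.89  0.55  1.14  0.95] [-0.79  0.39  0.21] (np.float64(1.7087794958510583), np.int64(178), np.float64(0.025301897068299467))
[-0.   -8.38 -0.32]
```

View pics/both3.png

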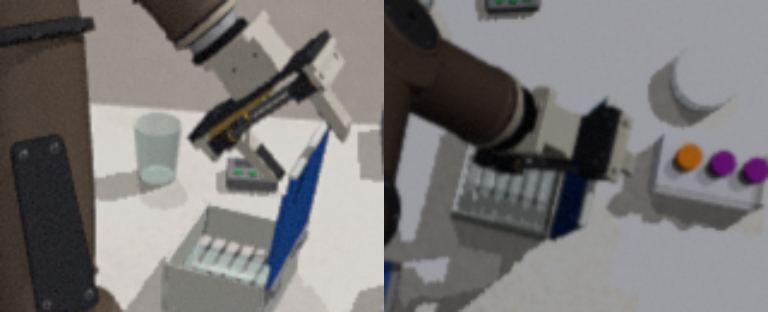

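step_arm(increments=[0, 6, 0, 0, 0, 0, 0, 7, 0, 0, 0, 0, 0, 7, 0, 0, 0, 0, 0, 6, 0, 0, 0, 0, 0, 4, 0, 0, 0, 0])

```text
t: 5.82
position: [0.503, -0.1809, 0.2039]
ee_rot: [-0.053, 0.126, 0.915, -0.379]
wrist_force: [-0.4, -0.5, 0.3]
finger_gap: 1.002
```

step_arm(increments=[0, 2.5, -3, 0, 0, 0, 0, 2.5, -3, 0, 0, 0, 0, 2.5, -3, 0, 0, 0, 0, 2.5, -3, 0, 0, 0, 0, 2.5, -3, 0, 0, 0])

```text
t: 6.23
position: [0.5079, -0.1632, 0.2066]
ee_rot: [-0.053, 0.127, 0.915, -0.379]
wrist_force: [-0.6, 0.2, -0.0]
finger_gap: 1.003
```

```bash
python3 - <<'E'
from h import *
from bench import manip
c=look("side","4")
s=manip.read_state();np.set_printoptions(precision=2,suppress=True);print(s["qpos"],s["wrist_force"],lidangle(c))
for th in(1.67,1.6,1.55,1.5,1.4):print(th,tool(s,bead(th)))
cv2.imwrite("pics/s4.png",cv2.resize(c["frame"][90:220,200:360],None,fx=4,fy=4))
E
```

```text
[-0.58  0.55  0.5   1.86  0.51  1.16  0.9 ] [0.84 0.34 1.77] (np.float64(1.6070521532228486), np.int64(232), np.float64(0.017867369128603927))
1.67 [  1.09 -52.16  17.17]
1.6 [  1.09 -44.86   8.87]
1.55 [  1.08 -39.29   3.26]
1.5 [  1.08 -33.45  -2.06]
1.4 [  1.08 -21.01 -11.79]
```

View pics/s4.png

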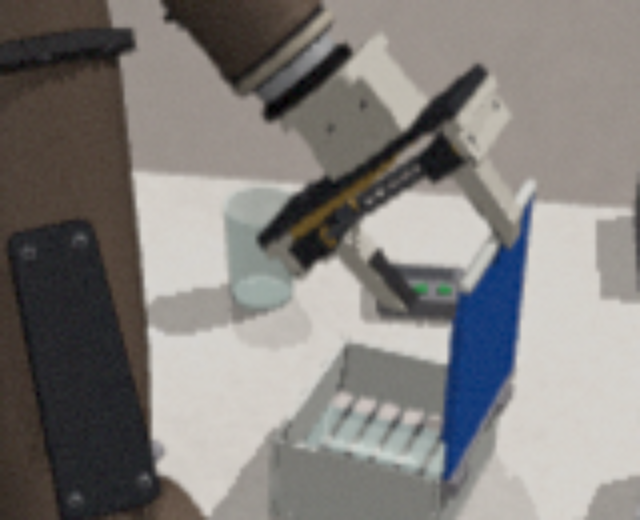

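step_arm(increments=[0, 3, -2.2, 0, 0, 0, 0, 3, -2.2, 0, 0, 0, 0, 3, -2.2, 0, 0, 0, 0, 3, -2.2, 0, 0, 0, 0, 3, -2.2, 0, 0, 0])

```text
t: 6.7
position: [0.513, -0.1456, 0.2037]
ee_rot: [-0.053, 0.127, 0.915, -0.379]
wrist_force: [0.3, 0.3, 2.6]
finger_gap: 1.002
```

step_arm(increments=[0, 3, -2, 0, 0, 0, 0, 3, -2, 0, 0, 0, 0, 3, -2, 0, 0, 0, 0, 3, -2, 0, 0, 0, 0, 3, -2, 0, 0, 0])

```text
t: 7.12
position: [0.5176, -0.1284, 0.1998]
ee_rot: [-0.053, 0.127, 0.915, -0.379]
wrist_force: [0.4, 0.4, 1.2]
finger_gap: 0.999
```

```bash
python3 - <<'E'
from h import *
from bench import manip
c=look("side","5")
s=manip.read_state();np.set_printoptions(precision=2,suppress=True);print(s["qpos"],s["wrist_force"],lidangle(c))
for th in(1.5,1.45,1.4,1.35,1.3,1.25,1.2,1.15):print(th,tool(s,bead(th)))
cv2.imwrite("pics/s5.png",cv2.resize(c["frame"][90:220,200:360],None,fx=4,fy=4))
E
```

```text
[-0.62  0.58  0.49  1.83  0.48  1.2   0.88] [ 0.89  0.62 -0.86] (np.float64(1.3627075271960565), np.int64(182), np.float64(0.016796427005542888))
1.5 [  0.91 -63.96  18.49]
1.45 [  0.9  -57.86  13.47]
1.4 [  0.9  -51.52   8.76]
1.35 [  0.89 -44.95   4.37]
1.3 [  0.89 -38.17   0.32]
1.25 [  0.88 -31.2   -3.39]
1.2 [  0.88 -24.05  -6.75]
1.15 [  0.87 -16.74  -9.74]
```

View pics/s5.png

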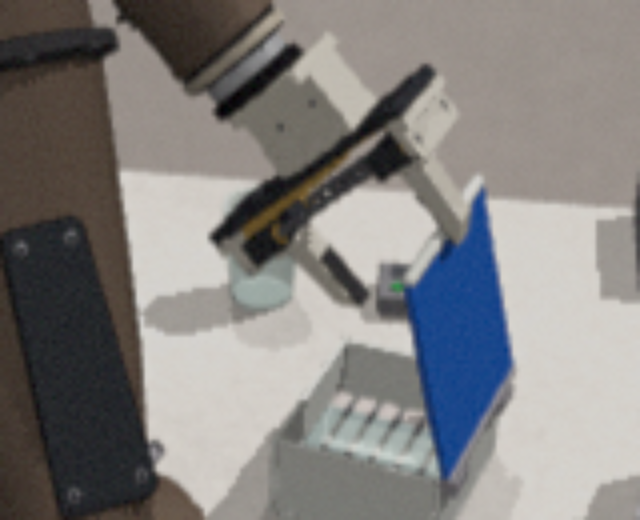

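step_arm(increments=[0, 3.6, -1.5, 0, 0, 0, 0, 3.6, -1.5, 0, 0, 0, 0, 3.6, -1.5, 0, 0, 0, 0, 3.6, -1.5, 0, 0, 0, 0, 3.6, -1.5, 0, 0, 0])

```text
t: 7.58
position: [0.5226, -0.1111, 0.1924]
ee_rot: [-0.053, 0.127, 0.915, -0.379]
wrist_force: [0.7, 0.3, 0.5]
finger_gap: 0.999
```

```bash
python3 - <<'E'
from h import *
from bench import manip
for i in range(2):
    c=look("side","6%d"%i)
    s=manip.read_state();np.set_printoptions(precision=2,suppress=True);print(s["t"],s["wrist_force"],lidangle(c))
for th in(1.3,1.25,1.2,1.15):print(th,tool(s,bead(th)))
E
```

```text
7.6333 [ 0.37  0.47 -0.89] (np.float64(1.2340950155344306), np.int64(240), np.float64(0.018377472822447272))
7.6833 [ 0.13  0.27 -0.36] (np.float64(1.2215666855525698), np.int64(125), np.float64(0.015401105739205834))
1.3 [  0.94 -55.84   7.58]
1.25 [  0.93 -48.87   3.87]
1.2 [  0.93 -41.72   0.51]
1.15 [  0.92 -34.41  -2.48]
```

step_arm(increments=[0, 0, 0, 0, 0, 0, 0, 0, 0, 0, 0, 0, 0, 0, 0, 0, 0, 0, 0, 0, 0, 0, 0, 0, 0, 0, 0, 0, 0, 0])

```text
t: 8.1
position: [0.5225, -0.1117, 0.1927]
ee_rot: [-0.053, 0.127, 0.915, -0.379]
wrist_force: [0.6, 0.9, -0.7]
finger_gap: 0.998
```

```bash
python3 - <<'E'
from h import *
from bench import manip
for i in range(2):
    c=look("side","7%d"%i)
    s=manip.read_state();np.set_printoptions(precision=2,suppress=True);print(s["t"],s["wrist_force"],lidangle(c))
E
```

```text
8.15 [-0.23 -0.65 -0.41] (np.float64(1.1477573792770668), np.int64(179), np.float64(0.020181096779476857))
8.2 [ 0.07 -0.36 -0.38] (np.float64(1.1360616269127184), np.int64(129), np.float64(0.016364299613043313))
```

step_arm(increments=[0, -4, 0, 0, 0, 0, 0, -4, 0, 0, 0, 0, 0, -4, 0, 0, 0, 0, 0, -4, 0, 0, 0, 0, 0, -4, 0, 0, 0, 0])

```text
t: 8.62
position: [0.5186, -0.1256, 0.2072]
ee_rot: [-0.053, 0.127, 0.915, -0.379]
wrist_force: [-0.2, -0.4, 0.9]
finger_gap: 0.997
```

```bash
python3 - <<'E'
from h import *
from bench import manip
for i in range(2):
    c=look("side","8%d"%i)
    s=manip.read_state();np.set_printoptions(precision=2,suppress=True);print(s["t"],s["wrist_force"],lidangle(c))
for th in(1,.95,.9,.85,.8,.75,.7):print(th,tool(s,bead(th)))
cv2.imwrite("pics/s8.png",cv2.resize(c["frame"][90:220,200:360],None,fx=4,fy=4))
E
```

```text
8.6667 [-0.66 -0.68  0.44] (np.float64(1.0306154188320549), np.int64(126), np.float64(0.017317143881922886))
8.7167 [-0.11 -0.26 -0.8 ] (np.float64(1.0171482862385344), np.int64(91), np.float64(0.01743706786204708))
1 [ 1.01 10.33 -9.62]
0.95 [  1.02  18.08 -11.11]
0.9 [  1.03  25.91 -12.2 ]
0.85 [  1.04  33.77 -12.91]
0.8 [  1.06  41.67 -13.22]
0.75 [  1.07  49.57 -13.14]
0.7 [  1.08  57.45 -12.66]
```

View pics/s8.png

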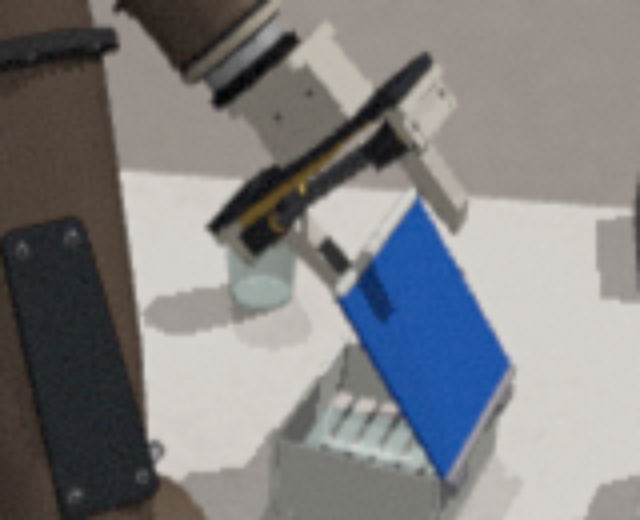

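step_arm(increments=[0, 0, 0, 0, 0, 0, 0, 0, 0, 0, 0, 0, 0, 0, 0, 0, 0, 0, 0, 0, 0, 0, 0, 0, 0, 0, 0, 0, 0, 0])

```text
t: 9.13
position: [0.5187, -0.125, 0.2067]
ee_rot: [-0.053, 0.127, 0.915, -0.379]
wrist_force: [-0.0, -0.4, -0.1]
finger_gap: 1.0
```

step_arm(increments=[0, 0, 0, 0, 0, 0, 0, 0, 0, 0, 0, 0, 0, 0, 0, 0, 0, 0, 0, 0, 0, 0, 0, 0, 0, 0, 0, 0, 0, 0])

```text
t: 9.55
position: [0.5187, -0.125, 0.2067]
ee_rot: [-0.053, 0.127, 0.915, -0.379]
wrist_force: [-0.1, 0.3, -0.7]
finger_gap: 0.997
```

step_arm(increments=[0, 0, 0, 0, 0, 0, 0, 0, 0, 0, 0, 0, 0, 0, 0, 0, 0, 0, 0, 0, 0, 0, 0, 0, 0, 0, 0, 0, 0, 0])

```text
t: 9.97
position: [0.5187, -0.1251, 0.2068]
ee_rot: [-0.053, 0.127, 0.915, -0.379]
wrist_force: [0.4, -0.1, -1.8]
finger_gap: 0.997
```

```bash
python3 - <<'E'
from h import *
from bench import manip
for i in range(3):
    c=look("side","9%d"%i)
    s=manip.read_state();np.set_printoptions(precision=2,suppress=True);print(s["t"],s["wrist_force"],lidangle(c))
for th in(.9,.85,.8,.75,.7):print(th,tool(s,bead(th)))
cv2.imwrite("pics/s9.png",cv2.resize(c["frame"][90:220,200:360],None,fx=4,fy=4))
E
```

```text
10.0167 [0.13 0.34 0.18] (np.float64(0.8249422333082943), np.int64(68), np.float64(0.0146458834747484))
10.0667 [-0.39  0.65 -1.47] (np.float64(0.8234734685446009), np.int64(67), np.float64(0.014205144729965173))
10.1167 [0.05 0.   0.13] (np.float64(0.824724298174456), np.int64(75), np.float64(0.014352030818566099))
0.9 [  0.88  24.89 -12.16]
0.85 [  0.89  32.75 -12.86]
0.8 [  0.89  40.65 -13.17]
0.75 [  0.89  48.55 -13.09]
0.7 [  0.9   56.43 -12.61]
```

View pics/s9.png

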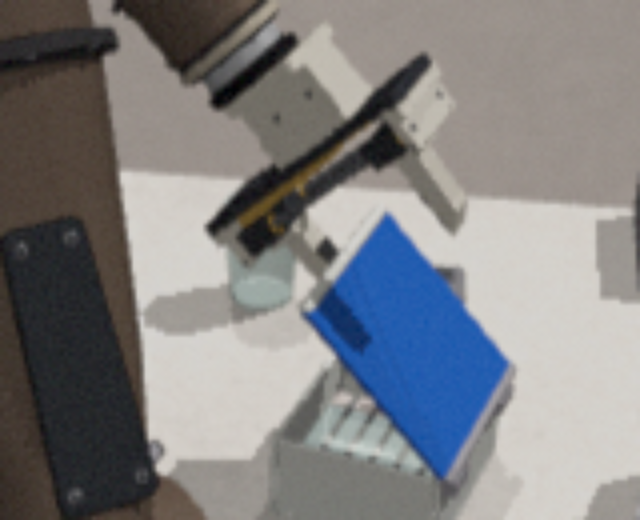

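```bash
python3 - <<'E'
from h import *
from bench import manip
s=manip.read_state()
ths=[.8,.7,.6,.5,.4,.3,.2,.15,.1,.05,0,-.05]
B=[tool(s,bead(t)) for t in ths]
for a,b,t in zip(B,B[1:],ths[1:]): print(t,(b-a).round(1),((b-a)/5).round(2))
print(s["qpos"].round(2))
E
```

```text
0.7 [ 0.  15.8  0.6] [0.   3.16 0.11]
0.6 [ 0.  15.6  2.1] [0.   3.13 0.43]
0.5 [ 0.  15.4  3.7] [0.   3.07 0.74]
0.4 [ 0.  14.9  5.2] [0.   2.98 1.04]
0.3 [ 0.  14.3  6.7] [0.   2.86 1.33]
0.2 [ 0.  13.6  8.1] [0.   2.72 1.61]
0.15 [0.  6.5 4.5] [0.   1.29 0.91]
0.1 [0.  6.2 4.8] [0.   1.25 0.97]
0.05 [0.  6.  5.2] [0.   1.2  1.03]
0 [-0.   5.7  5.4] [-0.    1.14  1.09]
-0.05 [-0.   5.4  5.7] [-0.    1.09  1.14]
[-0.62  0.57  0.49  1.82  0.47  1.21  0.88]
```

step_arm(increments=[0, 2, -0.2, 0, 0, 0, 0, 3, -0.2, 0, 0, 0, 0, 3, -0.2, 0, 0, 0, 0, 3, -0.2, 0, 0, 0, 0, 3, -0.2, 0, 0, 0])

```text
t: 10.53
position: [0.5217, -0.1146, 0.1973]
ee_rot: [-0.053, 0.127, 0.915, -0.379]
wrist_force: [-0.9, -0.5, -0.3]
finger_gap: 0.998
```

step_arm(increments=[0, 3, 0.1, 0, 0, 0, 0, 3, 0.1, 0, 0, 0, 0, 3, 0.1, 0, 0, 0, 0, 3, 0.1, 0, 0, 0, 0, 3, 0.1, 0, 0, 0])

```text
t: 10.95
position: [0.5244, -0.1049, 0.1864]
ee_rot: [-0.053, 0.127, 0.915, -0.379]
wrist_force: [-0.5, -0.5, -0.2]
finger_gap: 1.0
```

```bash
python3 - <<'E'
from h import *
from bench import manip
c=look("side","10")
s=manip.read_state();np.set_printoptions(precision=2,suppress=True);print(s["t"],s["wrist_force"],lidangle(c),s["qpos"])
for th in(.7,.6,.5):print(th,tool(s,bead(th)))
E
```

```text
11.0 [-0.01  0.55 -0.83] (np.float64(0.633984800738166), np.int64(57), np.float64(0.014414845495687884)) [-0.64  0.61  0.47  1.81  0.45  1.2   0.85]
0.7 [  0.8   26.44 -12.1 ]
0.6 [ 0.8  42.08 -9.97]
0.5 [ 0.79 57.44 -6.28]
```

Tracking well (θ≈0.61). Continue.

step_arm(increments=[0, 3, 0.5, 0, 0, 0, 0, 3, 0.5, 0, 0, 0, 0, 3, 0.5, 0, 0, 0, 0, 3, 0.5, 0, 0, 0, 0, 3, 0.5, 0, 0, 0])

```text
t: 11.42
position: [0.5268, -0.0964, 0.174]
ee_rot: [-0.053, 0.127, 0.915, -0.379]
wrist_force: [0.1, -0.0, -0.0]
finger_gap: 0.999
```

step_arm(increments=[0, 3, 0.8, 0, 0, 0, 0, 3, 0.8, 0, 0, 0, 0, 3, 0.8, 0, 0, 0, 0, 3, 0.8, 0, 0, 0, 0, 3, 0.8, 0, 0, 0])

```text
t: 11.83
position: [0.529, -0.0889, 0.1605]
ee_rot: [-0.053, 0.127, 0.915, -0.379]
wrist_force: [-0.5, -0.1, -0.3]
finger_gap: 1.002
```

step_arm(increments=[0, 2.8, 1.2, 0, 0, 0, 0, 2.8, 1.2, 0, 0, 0, 0, 2.8, 1.2, 0, 0, 0, 0, 2.8, 1.2, 0, 0, 0, 0, 2.8, 1.2, 0, 0, 0])

```text
t: 12.25
position: [0.5305, -0.0835, 0.1464]
ee_rot: [-0.053, 0.127, 0.915, -0.379]
wrist_force: [0.1, -0.1, 0.3]
finger_gap: 1.001
```

```bash
python3 - <<'E'
from h import *
from bench import manip
c=look("side","11")
s=manip.read_state();np.set_printoptions(precision=2,suppress=True);print(s["t"],s["wrist_force"],lidangle(c),s["qpos"])
for th in(.4,.3,.2,0):print(th,tool(s,bead(th)))
cv2.imwrite("pics/s11.png",cv2.resize(c["frame"][90:220,200:360],None,fx=4,fy=4))
E
```

```text
12.3 [-0.16 -0.26 -1.21] (np.float64(0.33595183076186796), np.int64(62), np.float64(0.014282462462981559)) [-0.65  0.68  0.45  1.8   0.43  1.16  0.81]
0.4 [  0.77  28.49 -13.9 ]
0.3 [ 0.77 42.81 -7.24]
0.2 [ 0.76 56.39  0.82]
0 [ 0.75 80.81 20.79]
```

View pics/s11.png

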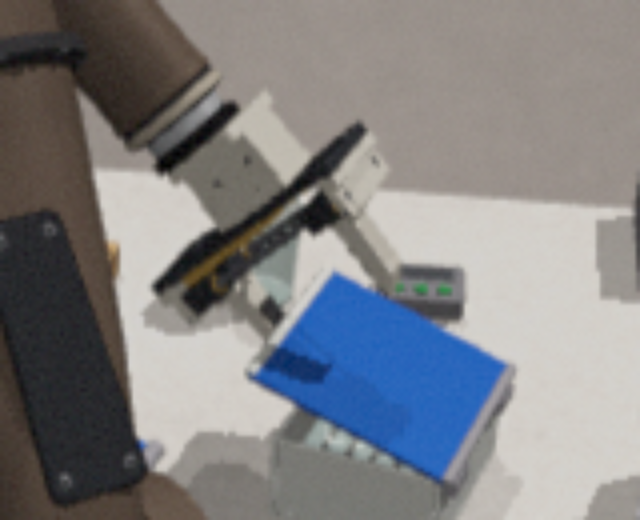

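step_arm(increments=[0, 2.5, 1.4, 0, 0, 0, 0, 2.5, 1.4, 0, 0, 0, 0, 2.5, 1.4, 0, 0, 0, 0, 2.5, 1.4, 0, 0, 0, 0, 2, 1.2, 0, 0, 0])

```text
t: 12.72
position: [0.5315, -0.08, 0.1331]
ee_rot: [-0.053, 0.127, 0.915, -0.379]
wrist_force: [0.5, 1.1, -0.5]
finger_gap: 0.999
```

step_arm(increments=[0, 1.4, 0.9, 0, 0, 0, 0, 1.4, 0.9, 0, 0, 0, 0, 1.4, 0.9, 0, 0, 0, 0, 1.4, 0.9, 0, 0, 0, 0, 1.4, 0.9, 0, 0, 0])

```text
t: 13.13
position: [0.532, -0.0784, 0.1251]
ee_rot: [-0.053, 0.127, 0.915, -0.379]
wrist_force: [-0.2, 0.5, -0.3]
finger_gap: 1.002
```

step_arm(increments=[0, 1.4, 1, 0, 0, 0, 0, 1.4, 1, 0, 0, 0, 0, 1.4, 1, 0, 0, 0, 0, 1.4, 1, 0, 0, 0, 0, 1.4, 1, 0, 0, 0])

```text
t: 13.55
position: [0.5324, -0.077, 0.1166]
ee_rot: [-0.053, 0.127, 0.915, -0.379]
wrist_force: [-0.0, 0.1, -0.1]
finger_gap: 1.001
```

```bash
python3 - <<'E'
from h import *
from bench import manip
c=look("side","12")
s=manip.read_state();np.set_printoptions(precision=2,suppress=True);print(s["t"],s["wrist_force"],lidangle(c),s["qpos"])
for th in(.2,.1,.05,0):print(th,tool(s,bead(th)))
cv2.imwrite("pics/s12.png",cv2.resize(c["frame"][90:220,200:360],None,fx=4,fy=4))
E
```

```text
13.6 [-0.37 -0.23 -1.  ] (np.float64(0.14381076344559632), np.int64(70), np.float64(0.013206603415415404)) [-0.65  0.73  0.44  1.81  0.42  1.12  0.78]
0.2 [  0.84  30.82 -15.41]
0.1 [ 0.84 43.53 -6.03]
0.05 [ 0.84 49.52 -0.88]
0 [ 0.83 55.24  4.56]
```

View pics/s12.png

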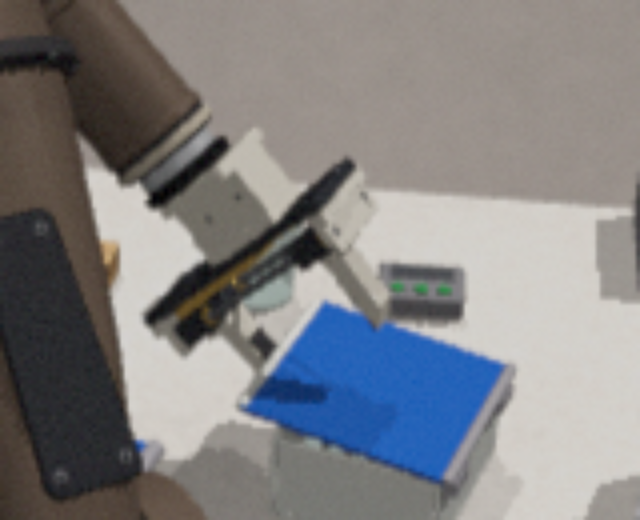

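step_arm(increments=[0, 1.1, 1, 0, 0, 0, 0, 1.1, 1, 0, 0, 0, 0, 1.1, 1, 0, 0, 0, 0, 1.1, 1, 0, 0, 0, 0, 1.1, 1, 0, 0, 0])

```text
t: 14.02
position: [0.5325, -0.0765, 0.1091]
ee_rot: [-0.053, 0.127, 0.915, -0.379]
wrist_force: [-0.4, 1.6, -1.0]
finger_gap: 1.0
```

step_arm(increments=[0, 1.1, 1, 0, 0, 0, 0, 1.1, 1, 0, 0, 0, 0, 1.1, 1, 0, 0, 0, 0, 1.1, 1, 0, 0, 0, 0, 1.1, 1, 0, 0, 0])

```text
t: 14.43
position: [0.5325, -0.0763, 0.1017]
ee_rot: [-0.053, 0.127, 0.915, -0.379]
wrist_force: [-0.3, 0.9, -0.6]
finger_gap: 1.0
```

```bash
python3 - <<'E'
from h import *
from bench import manip
c=look("side","13")
s=manip.read_state();np.set_printoptions(precision=2,suppress=True);print(s["t"],s["wrist_force"],lidangle(c))
for th in(.1,.05,0):print(th,tool(s,bead(th)))
E
```

```text
14.4833 [ 0.21  1.9  -1.61] (np.float64(0.04956869593132078), np.int64(84), np.float64(0.014141754869025826))
0.1 [  0.88  32.61 -16.04]
0.05 [  0.87  38.59 -10.89]
0 [ 0.87 44.32 -5.44]
```

step_arm(increments=[0, 1.2, 0.6, 0, 0, 0, 0, 1.2, 0.6, 0, 0, 0, 0, 1.2, 0.6, 0, 0, 0, 0, 1.2, 0.6, 0, 0, 0, 0, 1.2, 0.6, 0, 0, 0])

```text
t: 14.9
position: [0.5331, -0.0745, 0.0956]
ee_rot: [-0.053, 0.127, 0.915, -0.379]
wrist_force: [0.3, 0.0, 0.6]
finger_gap: 0.997
```

step_arm(increments=[0, 1.2, 0.6, 0, 0, 0, 0, 1.2, 0.6, 0, 0, 0, 0, 1.2, 0.6, 0, 0, 0, 0, 1.2, 0.6, 0, 0, 0, 0, 1.2, 0.6, 0, 0, 0])

```text
t: 15.32
position: [0.5337, -0.0722, 0.0891]
ee_rot: [-0.053, 0.127, 0.915, -0.379]
wrist_force: [0.1, 0.1, -0.5]
finger_gap: 1.001
```

```bash
python3 - <<'E'
from h import *
from bench import manip
for i in range(2):
    c=look("side","14%d"%i)
    s=manip.read_state();np.set_printoptions(precision=3,suppress=True);print(s["t"],s["wrist_force"],lidangle(c))
for th in(.05,0):print(th,tool(s,bead(th)))
cv2.imwrite("pics/s14.png",cv2.resize(c["frame"][90:220,200:360],None,fx=4,fy=4))
E
```

```text
15.3667 [-0.201 -0.207 -0.617] (np.float64(0.022641837088134237), np.int64(97), np.float64(0.014919627339914601))
15.4167 [ 1.257  0.261 -0.666] (np.float64(0.022370816886638813), np.int64(88), np.float64(0.01674268414937876))
0.05 [  0.874  26.721 -16.732]
0 [  0.873  32.444 -11.288]
```

View pics/s14.png

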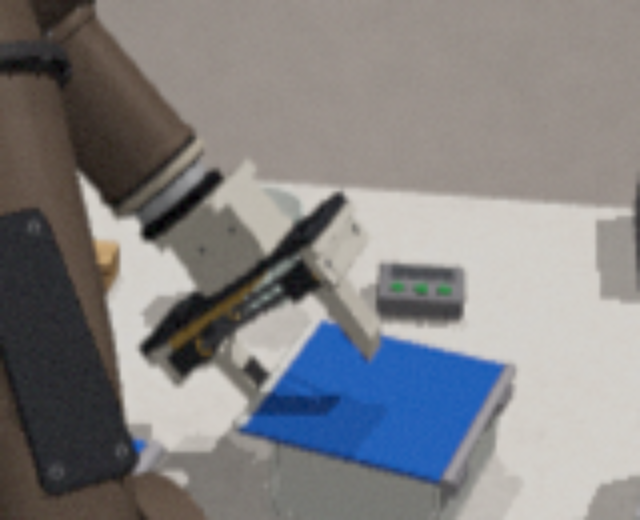

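step_arm(increments=[0, 2, -3, 0, 0, 0, 0, 2, -6, 0, 0, 0, 0, 2, -8, 0, 0, 0, 0, 0, -10, 0, 0, 0, 0, 0, -10, 0, 0, 0])

```text
t: 15.83
position: [0.5423, -0.0419, 0.1118]
ee_rot: [-0.053, 0.127, 0.915, -0.379]
wrist_force: [0.2, -0.3, -0.7]
finger_gap: 0.998
```

step_arm(increments=[0, 0, -15, 0, 0, 0, 0, 0, -15, 0, 0, 0, 0, 0, -15, 0, 0, 0, 0, 0, -15, 0, 0, 0, 0, 0, -15, 0, 0, 0])

```text
t: 16.25
position: [0.5568, 0.0093, 0.1655]
ee_rot: [-0.052, 0.127, 0.915, -0.379]
wrist_force: [0.4, 0.2, -0.0]
finger_gap: 1.001
```

step_arm(increments=[0, 0, -8, 0, 0, 0, 0, 0, -4, 0, 0, 0, 0, 0, 0, 0, 0, 0, 0, 0, 0, 0, 0, 0, 0, 0, 0, 0, 0, 0])

```text
t: 16.67
position: [0.5583, 0.0155, 0.1723]
ee_rot: [-0.053, 0.127, 0.915, -0.379]
wrist_force: [-1.3, -0.2, -0.1]
finger_gap: 1.004
```

```bash
python3 - <<'E'
from h import *
from bench import manip
c=look("side","15");d=look("top","15")
s=manip.read_state();np.set_printoptions(precision=3,suppress=True);print(s["t"],s["wrist_force"],lidangle(c),lidangle(d),np.abs(s["qvel"]).max())
cv2.imwrite("pics/both15.png",np.hstack([c["frame"][60:,100:490],d["frame"][60:,100:490]]))
E
```

```text
16.7667 [-0.082 -0.273 -0.286] (None, np.int64(6)) (np.float64(0.03487386624081673), np.int64(1525), np.float64(0.038235903124835505)) 0.0035793196106980152
```

View pics/both15.png

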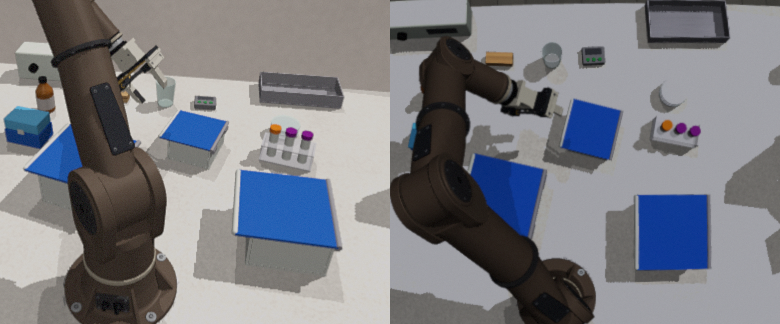

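```bash
python3 - <<'E'
from h import *
from bench import manip
for n in("top","side"):
    c=look(n,"16"); im=c["frame"];P,u,v=pts(c,np.ones((384,512),bool)); Q=P-H
    b,g,r=[im[v,u,i].astype(int) for i in range(3)]
    k=(b>50)&(b>2*g)&(b>2*r)&(abs(Q@A)<.07)&(Q@F>.02)&(Q@F<.14)&(abs(Q[:,2])<.06)
    if k.sum()<50: print(n,k.sum()); continue
    c1=np.polyfit(Q[k]@F,Q[k,2],1);print(n,k.sum(),"slope",c1)
E
```

```text
top 1711 slope [0.0034335  0.00304356]
side 2
```

```bash
python3 - <<'E'
from bench import manip
print(manip.close_job())
E
```

```text
the job is handed in; nothing more can be done
None
```

The lid is fully shut, the hand is clear of it, and I handed the job in at about 17 s of the 51 s allowed. No verdict was reported.

**What I did:** I straddled the lid's free edge with the open, tilted gripper.
- **Nudge:** The rear fingertip pushed the lid from about 1.67 rad to about 1.2 rad, where I stopped.
- **Fall:** The lid then fell freely for over 1 s, at about 0.17 to 0.27 rad/s as measured from the side camera.
- **Catch:** It came to rest on the front finger, held from below, at about 0.8 rad.
- **Lowering:** I brought it down at no more than about 0.25 rad/s, slowing to about 0.12 rad/s at the end, then backed out.

**Last checks:**
- **Lid:** A plane fitted to the lid in the top view gave a slope of 0.003 rad, at the height expected for a shut lid.
- **Forces:** Every wrist force I read was within about 3 N, close to the sensor noise.
- **Arm:** It is still, with visible clearance from everything.
- **Other items:** Those in view look unmoved, but I judged this by eye and did not measure them.

**What differed or failed:**
- **Catch side:** The lid was caught on the inner face of the lower finger, not on the back of the fingers as you asked. The fingers stayed fully open, and nothing was gripped.
- **Side camera:** At the end the colour mask found too few blue pixels in the side view for an angle, so the final figure comes from the top camera alone. My simpler top-view reading gave 0.035 rad, which includes about 0.03 rad from measuring the plate's upper surface.

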